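Set a glue block and stand the press weight on its heavy end

ROBOT

A 6-joint arm with a two-finger parallel gripper is mounted at the origin on the work surface. World frame = base frame: x ahead of the robot, y to its left, z up, the work surface at z = 0. Lengths are in m, angles in rad, forces in N, time in s.
With the tool pointing down it reaches from about 0.4 to 0.825 m from the base axis. Payload 7 kg.
Tool frame: the origin (TCP) lies on the centre line of the jaws, within the pads' length; the fingertips stand 25 mm ahead of it and the grasp point (between the pads) lies 6 mm ahead of it; z points along the fingers, y is the direction in which the jaws open and shut (so a half turn about z gives the same grasp; the last joint's range is limited). The gripper opens to 88 mm and grips with 3 to 60 N. Pads are 19 mm wide; open, the fingers measure 130 mm over their backs; the gripper's body (78 mm by 193 mm) begins 47 mm behind the grasp point.
Start: joints at [1.404, 0.359, 0.012, 0, -1.224, -0.288], TCP at [0.297, 0.606, 0.252] pointing down, gripper open.
Joint ranges: [-3.07, 3.07], [-1.43, 2.12], [-1.02, 1.25], [-3.03, 1.67], [-3.05, -0], [-3.03, 3.03]. Speed limits (rad/s): [2.39, 2.39, 3.01, 3.14, 3.14, 3.14].

INTERFACE

Orientations are given as [roll, pitch, yaw] about the fixed x, y, z axes, in that order (R = Rz(yaw) Ry(pitch) Rx(roll)).
In Python, from station import * gives the robot as it stands. The module is installed in compiled form; this text tells all that it offers.
- The arm moves only by the tool step_arm, never from a script. Its argument "commands" is text: rows parted by semicolons, each of 6 numbers parted by spaces: the shift along the tool's x, y, z in mm, then the turn, a rotation vector about the tool's x, y, z in rad. A call has 1 to 8 rows; each row shifts and turns the commanded pose from where the row before left it, along the tool's axes as they then stand; what a row does not reach is not made up. A row lasts 1/8 s, in which the tool goes at most 62.5 mm and 10.7 degrees, less where a joint would pass 70% of its speed; a pose out of reach is approached as far as the arm can. A call is refused whole if a number of a shift passes 62.5 or a number of a turn 0.188, either way. A call with a gripper value outside its range is refused whole. "jaw" is the finger opening in mm, from 0 to 87.6, set as the call begins (left out, the last holds). The fingers move at their own pace and stop on an object; "grip_force" is the grip in N (left out, the last holds). Time passes only in rows, so rows that do not move let the fingers close. It gives the time, the measured TCP pose, the force and the opening at its end, in the units of the state.
- get_state(): the state, without advancing time (a new reading comes with each control period).
- grab_frame(name): name is "scene" or "top" or "wrist"; returns a dict with "frame" (384x512x3 uint8, red, green, blue), "fovy" (degrees; the focal length in pixels is half the picture's height over the tangent of half this angle, whatever the lens; pixels are square), "cx", "cy" (the principal point, pixels), "rvec" (rotation vector, rad) and "tvec" (3), from world to camera coordinates, as OpenCV has them; the wrist camera has in their place "tool_from_camera" (4x4, takes a point from camera to tool coordinates, whose origin is the TCP and whose axes are the flange's). Camera axes: x right, y down, z forward; pixel columns grow to the right and rows downward; lengths in m; the calibration is good to about 2 mm. A picture is of the moment at which its call begins: read the wrist's pose just before it. There is no depth.
- job_done(): hands the job in, once; it reports no verdict.
Trained networks look in a picture, given as the dict that the camera call returned (one of the last four; its "shot" number tells which), for a name from the list of things; names that differ only in an ending like _2 or _b are one class to them, and where a whole thing is asked for, a point or a joint stands for the part that bears it (a point fixed in the world has none). Each returns a list of dicts, best first, with "conf" (0 to 1); they miss things now and then, are a little off and sometimes report something else, mostly with a low value. They report only what shows in the picture. A call takes as long as a camera call. They do not tell look-alikes from the thing itself.
- recognise(picture, name): "pixel" ([column, row] in pixels, amid what is visible of it).
The state is a dict: "t": time; "q": joint angles; "qd": joint speeds; "joint_efforts": joint torques, N m; "eef_pos": TCP position; "ee_rot": TCP orientation; "force": force on the tool from outside, world axes, zero at the start; "moment": the same for the moment, N m; "width": finger opening in m.
Only numpy, scipy, OpenCV 4.12 (cv2) and the standard library are available. Lean on these libraries where they do the work, as an engineer would, in place of code of your own. Each camera call takes 0.05 s, during which the arm holds its last target.

TASK

Slide the square glue block across the panel until one side sits flush against the rail. Then find out which end of the press weight is the heavy one (nothing shows it, but an off-centre lift will tell) and stand the weight upright by itself, heavy end down, on the middle of the block, with the block still flush against the rail. Leave everything else on the bench where it is.

Things in the scene. Friction and masses are not known exactly. Their poses are not given: they have to be found in the camera images.
- panel: Fixed plywood panel lying on the bench, 220 mm (its x) by 240 mm (its y), 18 mm thick, with a pale wooden rail along its far edge. Origin under the panel's centre, z up; +x points to the rail. The rail is 30 mm thick, 240 mm long, and rises 30 mm above the panel's top; its inner face is the plane x = +80 mm.
- rail_foot (a point): Point on the panel's top surface at the foot of the rail's inner face, midway along the rail; axes as the panel's.
- block: Loose wooden glue block, 90 x 90 mm and 24 mm thick, about 0.14 kg, lying flat on the panel 15 to 45 mm short of the rail and a little askew. Origin under its centre, z up, x and y square to its sides; its x side (+45 mm) faces the rail. Flush against the rail its origin is at x = +35 mm in the panel's frame. It slides freely along and towards the rail when pushed.
- weight: Loose press weight lying on the bench: dark wooden bar, 44 x 44 mm section, 150 mm long, 0.55 to 0.65 kg in all. Origin at its centre, x along its length. A steel slug of 0.39 kg is shut inside one end, either the +x or the -x end: neither looks nor this pose tell which. The centre of mass lies 47 to 54 mm from the heavy end.
- pin_p (a point): Centre of the weight's pin at x = +50 mm from its centre: a pale round cross pin, 12 mm diameter, along the bar's y, level at the start, standing out 6 mm from the bar on both sides (56 mm over its ends). Pinched by the two ends of one pin, the bar can swing about it.
- pin_n (a point): Centre of the weight's other pin, at x = -50 mm: the same. Both ends of the bar, 25 mm beyond the pins, are crowned (3.5 mm high domes of about 70 mm radius): stood on its heavy end the bar rights itself and stays up; stood on its light end it topples.
- glue: Bystander, to be left alone: white glue bottle, upright, 60 mm diameter, 170 mm tall; origin under its centre.
- sander: Bystander, to be left alone: grey finishing sander, 130 x 90 mm foot, 119 mm tall; origin under its centre.
- discs: Bystander, to be left alone: pack of round sanding discs, 125 mm diameter, 12 mm thick; origin under its centre.
- square: Bystander, to be left alone: try square lying flat, wooden stock 110 mm, steel blade 140 mm; origin under the stock's centre.
- offcut: Bystander, to be left alone: pale wood offcut 100 x 45 x 20 mm; origin under its centre.
- tin: Bystander, to be left alone: empty aluminium tin, 70 mm diameter, 85 mm tall; origin under its centre.
- hammer: Bystander, to be left alone: hammer with a wooden handle, about 260 mm long, lying flat; origin along its handle.
Mind the look-alikes: they are no part of the job. What is shaped like the weight but red is not meant.

How it is judged:
By the outcome, as a careful person would: the job done as asked, in the order asked, and still so for the second after the job is handed in, with the robot touching nothing.
It also fails if it takes over 72 s, if anything falls off the work surface, if the arm or the gripper's body presses on something with over 40 N, if the wrist force passes 120 N, or if a joint passes its speed limit or range.

## Working session

There is one attempt and no reset: what is moved stays moved. The work goes in short steps, Python scripts to look and compute and a tool call to move; the robot and the scene stay as the last step left them, time stands still between calls to the robot, and variables do not carry over. Pictures are saved under pics/ and viewed, and the job is handed in when it is done.

Besides the shell and the picture viewer there is one more tool, called after "Emit:" by a JSON object that holds its "op" and its "data", one argument or row to a line. step_arm: Moves the arm, as the interface text tells. Its arguments: {"type":"object","properties":{"commands":{"type":"string"},"jaw":{"type":"number"},"grip_force":{"type":"number"}},"required":["commands"]}

```bash
mkdir -p pics; cat > h.py <<'E'
from station import *
import numpy as np, cv2
from scipy.spatial.transform import Rotation as R
def save(n,img): cv2.imwrite('pics/'+n+'.png',cv2.cvtColor(img,cv2.COLOR_RGB2BGR))
def K(p):
    f=p['frame'].shape[0]/2/np.tan(np.radians(p['fovy'])/2); return f,p['cx'],p['cy']
def cam(p,st=None):
    if 'rvec' in p:
        M=cv2.Rodrigues(np.array(p['rvec'],float))[0]; t=np.array(p['tvec'],float).ravel()
        return M.T,-M.T@t
    T=np.array(p['tool_from_camera']); Rt=R.from_euler('xyz',st['ee_rot']).as_matrix()
    return Rt@T[:3,:3], Rt@T[:3,3]+np.array(st['eef_pos'])
def pix2w(p,uv,z,st=None):
    f,cx,cy=K(p); Rc,c=cam(p,st)
    d=Rc@np.array([(uv[0]-cx)/f,(uv[1]-cy)/f,1]); return c+d*(z-c[2])/d[2]
def w2pix(p,X,st=None):
    f,cx,cy=K(p); Rc,c=cam(p,st); q=Rc.T@(np.array(X)-c); return np.array([cx+f*q[0]/q[2],cy+f*q[1]/q[2]])
E
python3 - <<'E'
from h import *
st=get_state(); print(st)
for n in ['scene','top','wrist']:
    p=grab_frame(n); save(n+'0',p['frame']); print(n,{k:v for k,v in p.items() if k!='frame'})
    for o in ['panel','rail_foot','block','weight','pin_p','pin_n']+(['glue','sander','discs','square','offcut','tin','hammer'] if n=='top' else []):
        print(o,[(np.round(r['pixel']).tolist(),round(r['conf'],2)) for r in recognise(p,o)])
E
```

```text
{'t': 0.0, 'q': array([ 1.40410700e+00,  3.59426423e-01,  1.10399533e-02, -3.28758251e-04,
       -1.22410702e+00, -2.88061687e-01]), 'qd': array([-0.00067419,  0.00154972, -0.00097495,  0.00193277,  0.00074934,
       -0.00025777]), 'joint_efforts': array([ 2.79076034e-03, -5.82726574e+01,  2.93047732e+01,  6.99658647e+00,
        6.97416253e-03, -1.46059956e-04]), 'eef_pos': array([0.29633896, 0.60596451, 0.25059272]), 'ee_rot': array([ 3.13987762e+00, -1.85882767e-04, -4.54862828e-01]), 'force': array([ 0.25818538,  0.23707922, -0.37751688]), 'moment': array([-0.01911111,  0.0226247 , -0.0158903 ]), 'width': 0.08789546114411738}
scene {'fovy': 43.60693059661425, 'cx': 251.48854289524536, 'cy': 197.93263234464743, 'rvec': array([ 0.66245455,  2.5311851 , -1.23642949]), 'tvec': array([ 0.47333608, -0.1002615 ,  1.71151298]), 'shot': 1}
panel [([262.0, 251.0], 0.95)]
rail_foot [([263.0, 246.0], 0.66)]
block [([262.0, 229.0], 0.98)]
weight [([270.0, 136.0], 0.96), ([237.0, 163.0], 0.77), ([212.0, 138.0], 0.57)]
pin_p [([262.0, 137.0], 0.69), ([237.0, 162.0], 0.65), ([214.0, 140.0], 0.
[... 723 characters left out ...]
, 0.81)]
discs [([302.0, 108.0], 0.64), ([151.0, 253.0], 0.62)]
square [([95.0, 148.0], 0.56)]
offcut [([303.0, 244.0], 0.56)]
tin [([92.0, 210.0], 0.9)]
hammer [([198.0, 111.0], 0.7)]
wrist {'fovy': 58.21541059215342, 'cx': 253.446985448485, 'cy': 189.56218739950899, 'tool_from_camera': array([[-6.29110985e-04, -9.59035206e-01, -2.83286213e-01,
         7.61656452e-02],
       [ 9.99999786e-01, -6.54863553e-04, -3.78997667e-06,
         1.07435668e-03],
       [-1.81879095e-04, -2.83286155e-01,  9.59035412e-01,
        -1.33302677e-01],
       [ 0.00000000e+00,  0.00000000e+00,  0.00000000e+00,
         1.00000000e+00]]), 'shot': 3}
panel []
rail_foot []
block []
weight []
pin_p []
pin_n []
```

View pics/scene0.png

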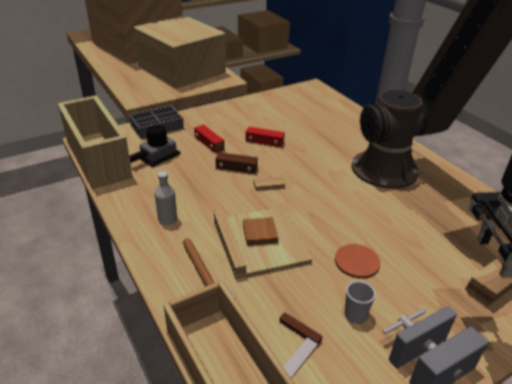

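View pics/top0.png

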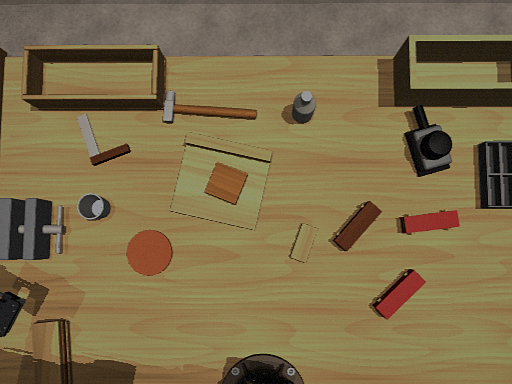

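View pics/wrist0.png

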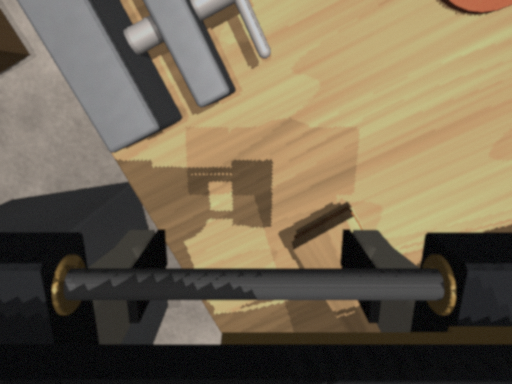

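```bash
python3 - <<'E'
import cv2
im=cv2.imread('pics/top0.png')
cv2.imwrite('pics/c1.png',cv2.resize(im[100:280,130:330],None,fx=4,fy=4,interpolation=cv2.INTER_CUBIC)[:600,:800] if 0 else cv2.resize(im[110:260,130:330],None,fx=4,fy=4,interpolation=cv2.INTER_CUBIC))
cv2.imwrite('pics/c2.png',cv2.resize(im[180:330,310:510],None,fx=4,fy=4,interpolation=cv2.INTER_CUBIC))
E
```

```text
(no output)
```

View pics/c1.png

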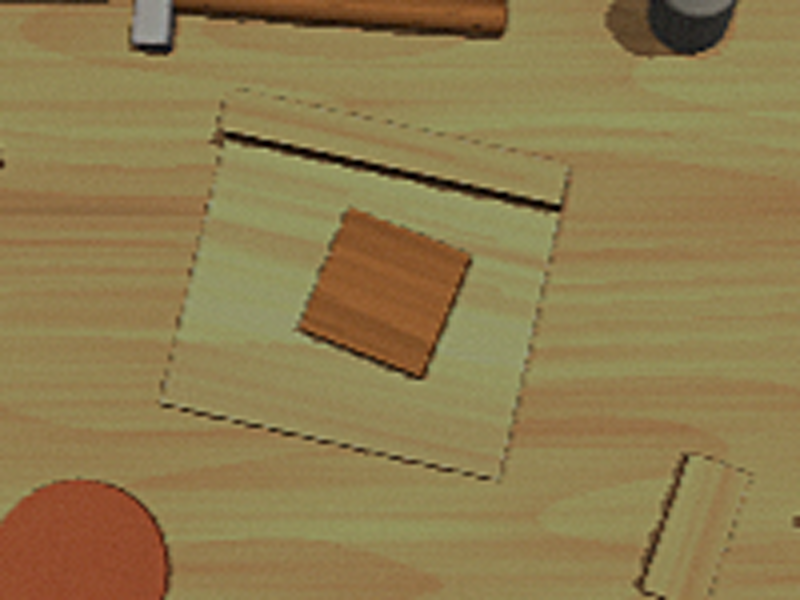

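View pics/c2.png

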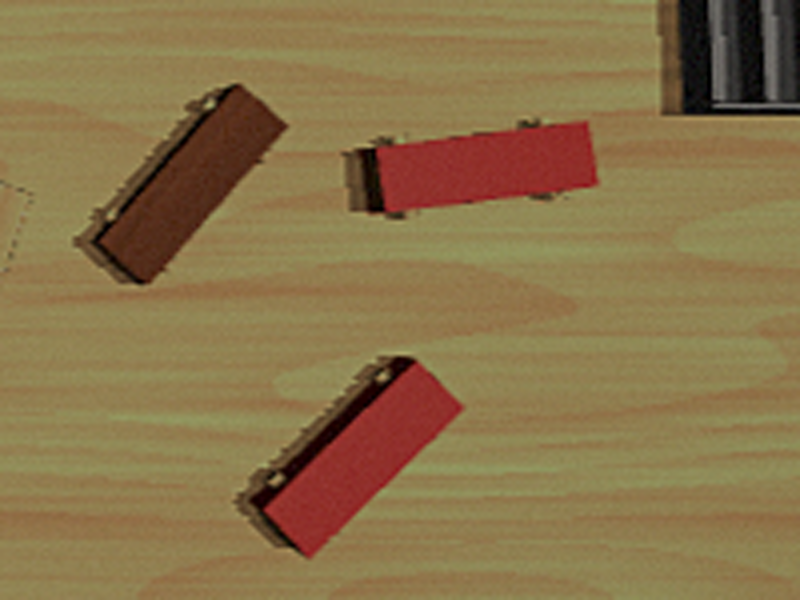

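The weight is the brown bar at top-view px (356,226). The look-alikes are red, at (432,222) and (400,294), and the pale offcut at (303,244) is also not it. The block is at (226,184), and the rail's dark inner foot line runs from (186,143) to (270,162).

```bash
python3 - <<'E'
from h import *
p=grab_frame('top')
print('cam',cam(p)[1])
C=lambda a,ox=130,oy=110:(ox+a[0]/4-.375,oy+a[1]/4-.375)
def show(n,pts,z,o=(130,110)):
    W=np.array([pix2w(p,C(a,*o),z) for a in pts]); print(n); print(W.round(4).tolist(),'mean',W.mean(0).round(4)); 
    for i in range(len(W)):
        d=W[(i+1)%len(W)]-W[i]; print('  len',np.linalg.norm(d).round(4),'ang',np.degrees(np.arctan2(d[1],d[0])).round(2))
show('block top',[(348,208),(471,260),(426,374),(303,324)],.042)
show('rail top outer/inner?',[(228,88),(571,165),(562,206),(220,132)],.048)
show('railfoot line',[(222,137),(559,211)],.018)
show('panel near',[(163,402),(497,478)],.018)
show('weight top',[(238,84),(288,126),(150,283),(97,240)],.044,(310,180))
for n,u in dict(glue=(303,110),sander=(427,142),offcut=(303,244)).items(): print(n,pix2w(p,u,.02))
E
```

```text
cam [ 0.41933383 -0.01348607  1.37426091]
block top
[[0.6323, 0.1252, 0.042], [0.5965, 0.0412, 0.042], [0.5189, 0.0713, 0.042], [0.5529, 0.1549, 0.042]] mean [0.5752 0.0982 0.042 ]
  len 0.0913 ang -113.08
  len 0.0832 ang 158.79
  len 0.0902 ang 67.89
  len 0.0848 ang -20.53
rail top outer/inner?
[[0.7143, 0.2074, 0.048], [0.6607, -0.0267, 0.048], [0.6326, -0.0206, 0.048], [0.6838, 0.2124, 0.048]] mean [0.6728 0.0931 0.048 ]
  len 0.2402 ang -102.9
  len 0.0288 ang 167.7
  len 0.2386 ang 77.59
  len 0.0309 ang -9.27
railfoot line
[[0.6863, 0.2161, 0.018], [0.6339, -0.0186, 0.018]] mean [0.6601 0.0987 0.018 ]
  len 0.2405 ang -102.58
  len 0.2405 ang 77.42
panel near
[[0.5014, 0.2537, 0.018], [0.4495, 0.0239, 0.018]] mean [0.4755 0.1388 0.018 ]
  len 0.2357 ang -102.74
  len 0.2357 ang 77.26
weight top
[[0.5255, -0.2866, 0.044], [0.4973, -0.3194, 0.044], [0.3926, -0.2254, 0.044], [0.4211, -0.1906, 0.044]] mean [ 0.4591 -0.2555  0.044 ]
  len 0.0433 ang -130.7
  len 0.1407 ang 138.06
  len 0.045 ang 50.75
  len 0.1419 ang -42.6
glue [ 0.78131911 -0.11265264  0.02      ]
sander [ 0.69001138 -0.45449024  0.02      ]
offcut [ 0.40921199 -0.10985121  0.02      ]
```

Emit:
{"op": "step_arm", "data": {
  "commands": "0 0 0 0 0 -0.118; 0 0 0 0 0 -0.117; 30 43 0 0 0 0; 30 43 0 0 0 0; 30 43 0 0 0 0; 30 43 0 0 0 0; 30 43 0 0 0 0; 30 43 0 0 0 0",
  "jaw": 40
}}

```text
t: 2.45
eef_pos: [0.4163, 0.3138, 0.2519]
ee_rot: [-3.141, -0.0, -0.219]
force: [1.3, 1.1, -0.6]
width: 0.04
```

Emit:
{"op": "step_arm", "data": {
  "commands": "30 43 0 0 0 0; 30 43 0 0 0 0; 30 43 0 0 0 0; 30 43 0 0 0 0; 0 0 0 0 0 0; 0 0 0 0 0 0"
}}

```text
t: 3.2
eef_pos: [0.4956, 0.1212, 0.2516]
ee_rot: [-3.141, -0.0, -0.221]
force: [-0.0, 0.8, 0.1]
width: 0.0401
```

```bash
python3 - <<'E'
from h import *
st=get_state(); print(st['t'],st['eef_pos'],st['ee_rot'],st['force'],st['width'])
p=grab_frame('wrist'); save('w1',p['frame'])
import pickle; pickle.dump((p,st),open('w1.pkl','wb'))
print([(r['pixel'],r['conf']) for r in recognise(p,'rail_foot')])
E
```

```text
3.2 [0.49559444 0.12118673 0.25163727] [-3.14130228e+00 -1.14898530e-04 -2.20884837e-01] [-0.00572133  0.84606255  0.14580708] 0.040134215644702965
[([206.8, 95.5], 0.86)]
```

View pics/w1.png

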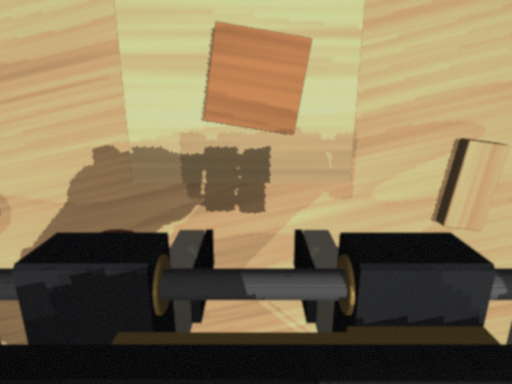

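```bash
python3 - <<'E'
from h import *
import pickle; p,st=pickle.load(open('w1.pkl','rb'))
W=np.array([pix2w(p,u,.042,st) for u in [(217,22),(312,38),(294,132),(205,119)]]);print(W.round(4),W.mean(0))
for i in range(4):
    d=W[(i+1)%4]-W[i]; print(np.linalg.norm(d),np.degrees(np.arctan2(d[1],d[0])))
W=np.array([pix2w(p,u,.018,st) for u in [(129,182),(352,198),(117,0),(363,0)]]);print(W.round(4))
c=np.array([.575,.098]); ex=np.array([.976,-.218]); ey=np.array([.218,.976])
d=st['eef_pos'][:2]
print('block rel tool',(W*0).shape, )
E
```

```text
[[0.6325 0.1233 0.042 ]
 [0.6004 0.0416 0.042 ]
 [0.5197 0.0738 0.042 ]
 [0.5513 0.1563 0.042 ]] [0.57595457 0.09875093 0.042     ]
0.08781914581679616 -111.4648107990576
0.08681215146121134 158.2518195532898
0.0883583440074566 69.09025654054638
0.0876723745108755 -22.0950795536259
[[ 0.5024  0.2594  0.018 ]
 [ 0.43    0.0222  0.018 ]
 [ 0.6764  0.2131  0.018 ]
 [ 0.6248 -0.016   0.018 ]]
block rel tool (4, 3)
```

Emit:
{"op": "step_arm", "data": {
  "commands": "0 4 45 0 0 0; 0 0 50 0 0 0; 0 0 45 0 0 0; 0 0 30 0 0 0; 0 0 20 0 0 0; 0 0 10 0 0 0; 0 0 0 0 0 0"
}}

```text
t: 4.18
eef_pos: [0.4944, 0.118, 0.0513]
ee_rot: [3.141, 0.001, -0.219]
force: [-0.8, 0.3, 0.2]
width: 0.0403
```

Emit:
{"op": "step_arm", "data": {
  "commands": "10 0 0 0 0 0; 7 0 0 0 0 0; 7 0 0 0 0 0; 7 0 0 0 0 0; 7 0 0 0 0 0; 6 0 0 0 0 0; 6 0 0 0 0 0; 4 0 0 0 0 0"
}}

```text
t: 5.18
eef_pos: [0.5477, 0.1056, 0.0515]
ee_rot: [3.142, 0.0, -0.22]
force: [-2.7, 0.2, 1.4]
width: 0.04
```

Emit:
{"op": "step_arm", "data": {
  "commands": "3 0 0 0 0 0; 2 0 0 0 0 0; 2 0 0 0 0 0; 0 0 0 0 0 0"
}}

```text
t: 5.68
eef_pos: [0.5545, 0.1041, 0.0516]
ee_rot: [-3.141, -0.0, -0.22]
force: [0.5, 0.5, 0.9]
width: 0.0399
```

Emit:
{"op": "step_arm", "data": {
  "commands": "2 0 0 0 0 0; 2 0 0 0 0 0; 0 0 0 0 0 0"
}}

```text
t: 6.05
eef_pos: [0.5582, 0.1032, 0.0516]
ee_rot: [-3.142, 0.0, -0.22]
force: [-1.2, 0.2, 1.2]
width: 0.0402
```

```bash
python3 - <<'E'
from h import *
st=get_state(); print(st['t'],st['eef_pos'],st['force'])
p=grab_frame('wrist'); save('w2',p['frame'])
E
```

```text
6.05 [0.55818732 0.10322722 0.05158836] [-1.21797059  0.16840304  1.16570071]
```

View pics/w2.png

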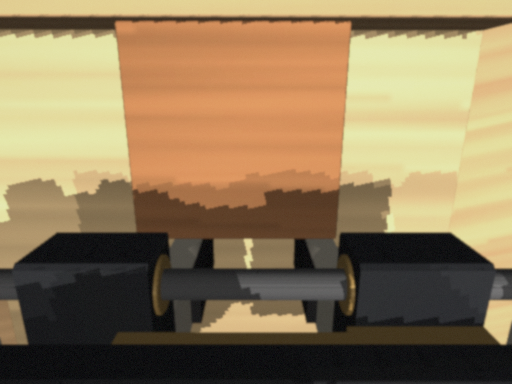

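Emit:
{"op": "step_arm", "data": {
  "commands": "1 0 0 0 0 0; 1 0 0 0 0 0; 0 0 0 0 0 0"
}}

```text
t: 6.48
eef_pos: [0.5583, 0.1031, 0.0515]
ee_rot: [3.141, 0.003, -0.22]
force: [-10.4, 5.6, 7.3]
width: 0.0404
```

Emit:
{"op": "step_arm", "data": {
  "commands": "1 0 0 0 0 0; 1 0 0 0 0 0; 0 0 0 0 0 0"
}}

```text
t: 6.85
eef_pos: [0.5584, 0.103, 0.0515]
ee_rot: [3.141, 0.005, -0.22]
force: [-18.8, 10.7, 14.7]
width: 0.04
```

Emit:
{"op": "step_arm", "data": {
  "commands": "1 0 0 0 0 0; 1 0 0 0 0 0; 0 0 0 0 0 0"
}}

```text
t: 7.22
eef_pos: [0.5585, 0.1029, 0.0515]
ee_rot: [3.14, 0.008, -0.22]
force: [-27.3, 16.8, 21.9]
width: 0.0403
```

Emit:
{"op": "step_arm", "data": {
  "commands": "-5 0 0 0 0 0; -5 0 0 0 0 0; -20 0 0 0 0 0; -20 0 -10 0 0 0; 0 0 -40 0 0 0; 0 0 -50 0 0 0; 0 0 -50 0 0 0; 0 0 -40 0 0 0",
  "jaw": 87
}}

```text
t: 8.22
eef_pos: [0.5157, 0.1127, 0.244]
ee_rot: [-3.14, -0.002, -0.22]
force: [1.2, -0.1, -1.0]
width: 0.0871
```

Emit:
{"op": "step_arm", "data": {
  "commands": "0 0 0 0 0 0; 0 0 0 0 0 0"
}}

```text
t: 8.48
eef_pos: [0.515, 0.1126, 0.2411]
ee_rot: [-3.141, 0.0, -0.22]
force: [0.5, 0.3, -0.2]
width: 0.0869
```

```bash
python3 - <<'E'
from h import *
import pickle
st=get_state(); print(st['t'],st['eef_pos'],st['ee_rot'],st['force'],st['moment'])
p=grab_frame('wrist'); save('w3',p['frame']); pickle.dump((p,st),open('w3.pkl','wb'))
cv2.imwrite('pics/w3c.png',cv2.resize(cv2.cvtColor(p['frame'],cv2.COLOR_RGB2BGR)[0:150,130:330],None,fx=4,fy=4,interpolation=cv2.INTER_CUBIC))
q=grab_frame('top'); save('top3',q['frame']); cv2.imwrite('pics/top3c.png',cv2.resize(cv2.cvtColor(q['frame'],cv2.COLOR_RGB2BGR)[110:260,130:330],None,fx=4,fy=4,interpolation=cv2.INTER_CUBIC))
E
```

```text
8.475 [0.51496464 0.11255319 0.2411388 ] [-3.14143138e+00  1.56200257e-04 -2.20306585e-01] [ 0.54177842  0.31568866 -0.2461424 ] [-0.11005802  0.0293288   0.02113807]
```

View pics/w3c.png

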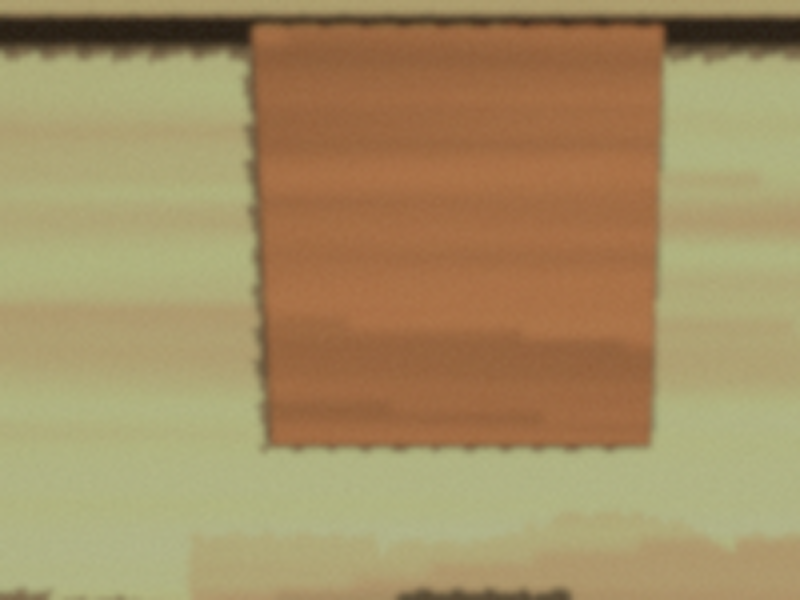

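View pics/top3c.png

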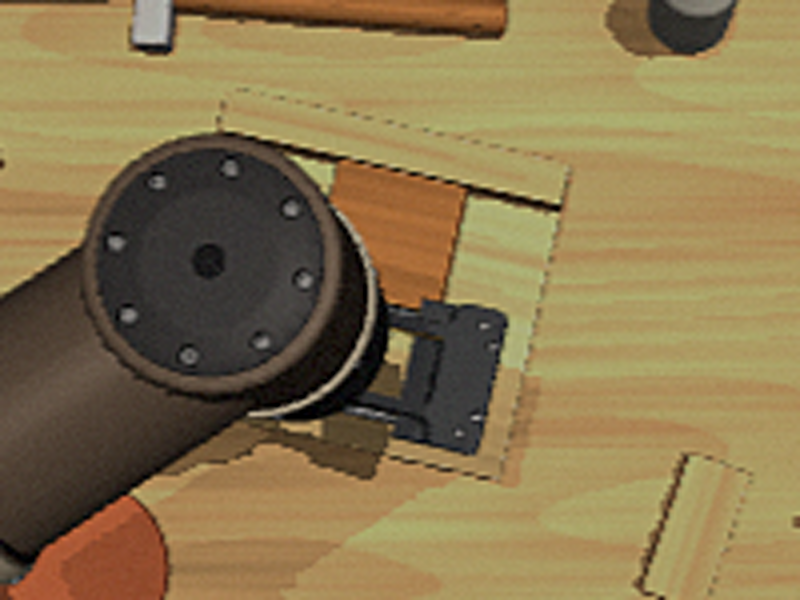

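The crop shows the block flush: its far edge sits at the dark foot of the rail, parallel to it. Its corners in the crop are (252,26), (664,26), (650,445) and (268,445).

```bash
python3 - <<'E'
from h import *
import pickle; p,st=pickle.load(open('w3.pkl','rb'))
W=np.array([pix2w(p,(130+a/4-.375,b/4-.375),.042,st) for a,b in [(252,26),(664,26),(650,443),(268,443)]]);print(W.round(4),W.mean(0))
for i in range(4):
    d=W[(i+1)%4]-W[i]; print(np.linalg.norm(d),np.degrees(np.arctan2(d[1],d[0])))
# tool-kinematic estimate: finger face contact
ex=np.array([.976,-.218]); t=np.array([.5583,.1031]); print('kin x', t+ex*(.0095+.045))
# camera consistency w/ tool: project predicted
# weight view pose
y=np.radians(-42.2); print(y)
E
```

```text
[[0.6667 0.1317 0.042 ]
 [0.6471 0.0444 0.042 ]
 [0.5609 0.064  0.042 ]
 [0.5806 0.1517 0.042 ]] [0.61379297 0.09794648 0.042     ]
0.08947090126329131 -102.66034850536101
0.08842611515777873 167.19298948366978
0.0898976052137271 77.3418082385444
0.08843162077740063 -13.083471018479845
kin x [0.611492 0.091219]
-0.7365289443416071
```

Emit:
{"op": "step_arm", "data": {
  "commands": "-6 47 0 0 0 0; -6 48 0 0 0 0; -6 48 0 0 0 0; -6 48 0 0 0 0; -6 48 0 0 0 0; -7 48 0 0 0 0; -7 45 0 0 0 0; 0 0 0 0 0 0.173"
}}

```text
t: 9.57
eef_pos: [0.3981, -0.2037, 0.2404]
ee_rot: [3.141, 0.002, -0.398]
force: [0.4, -0.5, -0.6]
width: 0.0871
```

Emit:
{"op": "step_arm", "data": {
  "commands": "0 0 0 0 0 0.173; 0 0 0 0 0 0.172; 0 0 0 0 0 0; 0 0 0 0 0 0"
}}

```text
t: 10.07
eef_pos: [0.3997, -0.2016, 0.241]
ee_rot: [3.141, 0.001, -0.734]
force: [-0.2, -0.4, 0.1]
width: 0.0868
```

```bash
python3 - <<'E'
from h import *
import pickle
st=get_state(); print(st['t'],st['eef_pos'],st['ee_rot'],st['force'],st['moment'])
p=grab_frame('wrist'); save('w4',p['frame']); pickle.dump((p,st),open('w4.pkl','wb'))
for o in ['weight','pin_p']: print([(r['pixel'],r['conf']) for r in recognise(p,o)])
E
```

```text
10.075 [ 0.39966021 -0.20157851  0.24101042] [ 3.14083881e+00  8.74039380e-04 -7.33976958e-01] [-0.15442065 -0.39378744  0.08124532] [ 0.03327139 -0.02648684 -0.01000296]
[([252.7, 78.4], 0.88), ([449.2, 140.4], 0.77), ([360.3, 2.0], 0.63)]
[([450.1, 140.2], 0.95), ([254.8, 77.2], 0.57)]
```

View pics/w4.png

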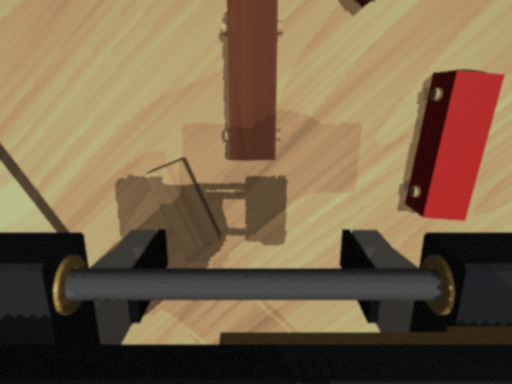

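The brown bar is confirmed as the weight, with its near end at (251,159) and pin ends at about (225,134)/(279,134) and (224,33)/(281,33). The red look-alike is at (455,140).

```bash
python3 - <<'E'
from h import *
import pickle; p,st=pickle.load(open('w4.pkl','rb'))
cv2.imwrite('pics/w4c.png',cv2.resize(cv2.cvtColor(p['frame'],cv2.COLOR_RGB2BGR)[0:180,160:340],None,fx=3.3,fy=3.3,interpolation=cv2.INTER_CUBIC))
Rt=R.from_euler('xyz',st['ee_rot']).as_matrix()
for n,u,z in [('nl',(224.5,134),.022),('nr',(279,134),.022),('fl',(224,33),.022),('fr',(281,33),.022),('endL',(226,159),.044),('endR',(275,159),.044),('topL',(228,0),.044),('topR',(278,0),.044)]:
    w=pix2w(p,u,z,st); print(n,w.round(4),'tool mm',(Rt.T@(w-st['eef_pos'])*1000).round(1))
E
```

```text
nl [ 0.4416 -0.2016  0.022 ] tool mm [ 31.4 -28.2 219. ]
nr [ 0.4045 -0.2427  0.022 ] tool mm [ 31.3  27.2 219. ]
fl [ 0.5105 -0.2662  0.022 ] tool mm [125.8 -26.4 218.9]
fr [ 0.4746 -0.3059  0.022 ] tool mm [125.7  27.1 218.9]
endL [ 0.4239 -0.1893  0.044 ] tool mm [ 10.  -25.5 197. ]
endR [ 0.392  -0.2247  0.044 ] tool mm [  9.9  22.2 197. ]
topL [ 0.5237 -0.2859  0.044 ] tool mm [148.7 -20.6 196.9]
topR [ 0.4949 -0.3178  0.044 ] tool mm [148.7  22.4 196.9]
```

View pics/w4c.png

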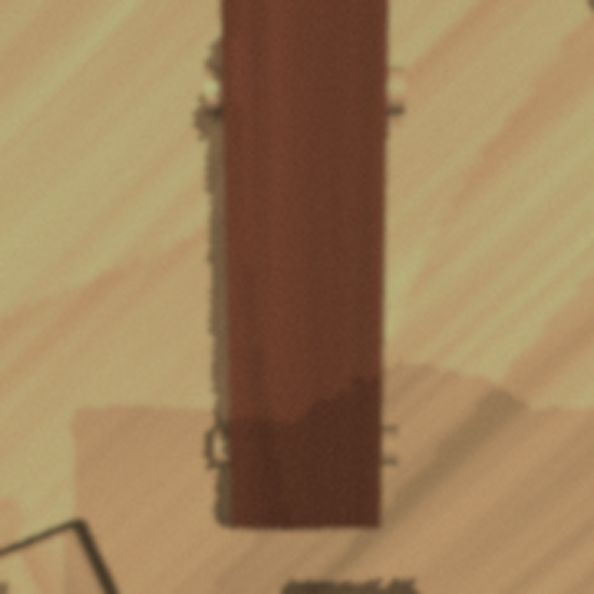

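Emit:
{"op": "step_arm", "data": {
  "commands": "16 0 45 0 0 0; 15 -1 45 0 0 0; 0 0 45 0 0 0; 0 0 35 0 0 0; 0 0 25 0 0 0; 0 0 17 0 0 0; 0 0 0 0 0 0; 0 0 0 0 0 0"
}}

```text
t: 11.22
eef_pos: [0.424, -0.2218, 0.0301]
ee_rot: [-3.141, -0.001, -0.737]
force: [-0.2, -0.6, 0.4]
width: 0.0871
```

```bash
python3 - <<'E'
from h import *
st=get_state(); print(st['t'],st['eef_pos'],st['ee_rot'],st['force'],st['moment'])
p=grab_frame('wrist'); save('w5',p['frame'])
E
```

```text
11.225 [ 0.42396051 -0.22178836  0.03012936] [-3.14135707e+00 -6.02387335e-04 -7.36864199e-01] [-0.18259801 -0.58358645  0.38304373] [-0.0001175  -0.03786494  0.04331493]
```

View pics/w5.png

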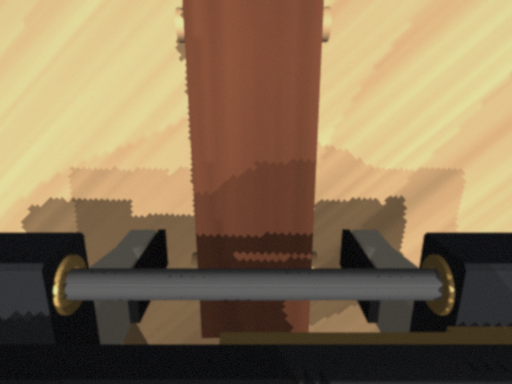

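```bash
python3 - <<'E'
from h import *
st=get_state();p=grab_frame('wrist')
Rt=R.from_euler('xyz',st['ee_rot']).as_matrix()
for u in [(181,26),(327,24),(196,257),(315,257)]:
    w=pix2w(p,u,.022,st); print(w.round(4),'tool mm',(Rt.T@(w-st['eef_pos'])*1000).round(1))
E
```

```text
[ 0.5148 -0.2689  0.022 ] tool mm [ 98.8 -26.1   8.5]
[ 0.4784 -0.3099  0.022 ] tool mm [99.4 28.8  8.5]
[ 0.443  -0.2051  0.022 ] tool mm [  2.7 -25.    8.4]
[ 0.4066 -0.2451  0.022 ] tool mm [ 2.7 29.1  8.4]
```

Emit:
{"op": "step_arm", "data": {
  "commands": "1 1 2 0 0 0; 0 0 0 0 0 0; 0 0 0 0 0 0; 0 0 0 0 0 0"
}}

```text
t: 11.82
eef_pos: [0.4236, -0.2231, 0.0276]
ee_rot: [-3.142, -0.0, -0.738]
force: [-0.2, 0.1, -0.1]
width: 0.0869
```

Emit:
{"op": "step_arm", "data": {
  "commands": "0 0 0 0 0 0; 0 0 0 0 0 0; 0 0 0 0 0 0; 0 0 0 0 0 0",
  "jaw": 50,
  "grip_force": 12
}}

```text
t: 12.32
eef_pos: [0.4235, -0.2231, 0.0275]
ee_rot: [3.142, 0.0, -0.738]
force: [0.8, -0.0, 0.2]
width: 0.0557
```

Emit:
{"op": "step_arm", "data": {
  "commands": "0 0 0 0 0 0; 0 0 0 0 0 0"
}}

```text
t: 12.58
eef_pos: [0.4235, -0.2231, 0.0275]
ee_rot: [3.142, 0.0, -0.738]
force: [0.3, 1.1, -0.4]
width: 0.0558
```

```bash
python3 - <<'E'
from h import *
for i in range(4):
    st=get_state(); print(st['t'],st['eef_pos'],st['force'].round(2),st['moment'].round(3),st['width']); p=grab_frame('wrist')
E
```

```text
12.575 [ 0.42353312 -0.22310594  0.02753575] [ 0.28  1.09 -0.41] [ 0.241 -0.112  0.057] 0.05579610189805339
12.625 [ 0.42353737 -0.22310561  0.02755851] [0.17 1.68 0.03] [ 0.248 -0.077  0.066] 0.05604413095487366
12.675 [ 0.42354158 -0.22311958  0.02755888] [-0.03  0.5  -0.03] [ 0.288 -0.157  0.083] 0.05584994879104116
12.725 [ 0.42356097 -0.22310367  0.02755871] [ 0.72  0.9  -1.08] [ 0.37  -0.049  0.023] 0.05602770714481407
```

Width is 56 mm, so the pin is held. Next I lift about 10 mm and read the force.

Emit:
{"op": "step_arm", "data": {
  "commands": "0 0 -3 0 0 0; 0 0 -4 0 0 0; 0 0 -4 0 0 0; 0 0 0 0 0 0; 0 0 0 0 0 0; 0 0 0 0 0 0"
}}

```text
t: 13.52
eef_pos: [0.4234, -0.2231, 0.0385]
ee_rot: [3.141, 0.0, -0.738]
force: [0.8, -0.4, -2.5]
width: 0.0553
```

```bash
python3 - <<'E'
from h import *
F=[];M=[]
for i in range(8):
    st=get_state(); F.append(st['force']);M.append(st['moment']); p=grab_frame('wrist')
print(st['eef_pos'],st['width'],np.mean(F,0),np.std(F,0),np.mean(M,0)); save('w6',p['frame'])
E
```

```text
[ 0.42344025 -0.22309755  0.03848286] 0.05581049248938546 [ 0.47383461 -0.26051675 -2.23349749] [0.57001363 0.42046657 0.61431148] [-0.05806713 -0.12584787 -0.02070673]
```

View pics/w6.png

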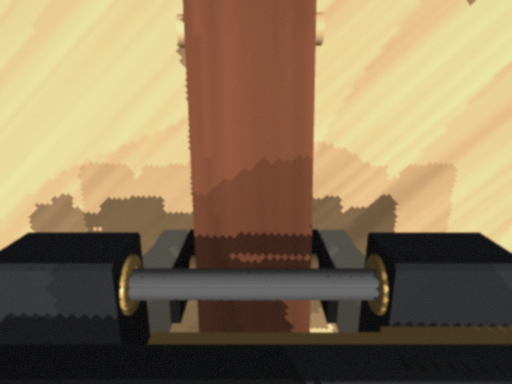

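The reading is about 2.2 N. Theory gives roughly 2.4 N at the light end and 4.7 N at the heavy end, so this is the light pin and the far end is heavy. I'll raise the bar along an arc so the heavy end hangs down.

Emit:
{"op": "step_arm", "data": {
  "commands": "4 0 -13 0 0 0; 6 0 -12 0 0 0; 7 0 -12 0 0 0; 8 0 -11 0 0 0; 9 0 -10 0 0 0; 10 0 -9 0 0 0; 11 0 -8 0 0 0; 12 0 -7 0 0 0"
}}

```text
t: 14.92
eef_pos: [0.4736, -0.2687, 0.1208]
ee_rot: [3.141, 0.0, -0.738]
force: [1.1, -0.7, -4.4]
width: 0.0557
```

Emit:
{"op": "step_arm", "data": {
  "commands": "12 0 -6 0 0 0; 13 0 -5 0 0 0; 13 0 -5 0 0 0; 12 0 -6 0 0 0; 0 0 -10 0 0 0; 0 0 -20 0 0 0; 0 0 0 0 0 0; 0 0 0 0 0 0"
}}

```text
t: 15.92
eef_pos: [0.5095, -0.3014, 0.1722]
ee_rot: [-3.141, 0.001, -0.738]
force: [0.4, 0.7, -5.9]
width: 0.0558
```

```bash
python3 - <<'E'
from h import *
F=[];M=[]
for i in range(4):
    st=get_state(); F.append(st['force']);M.append(st['moment']); p=grab_frame(['wrist','scene'][i%2]); save('w7'+'ws'[i%2],p['frame'])
print(st['t'],st['eef_pos'],st['ee_rot'],st['width'],np.mean(F,0),np.mean(M,0))
f=cv2.cvtColor(p['frame'],cv2.COLOR_RGB2BGR)
cv2.imwrite('pics/w7sc.png',cv2.resize(f[70:220,150:350],None,fx=4,fy=4,interpolation=cv2.INTER_CUBIC))
E
```

```text
16.075 [ 0.50967856 -0.30161241  0.17188545] [ 3.14121530e+00  9.68201020e-04 -7.37772649e-01] 0.055789499505741844 [ 0.42320807  0.03528632 -5.64115869] [0.02300703 0.0230672  0.00881379]
```

View pics/w7w.png

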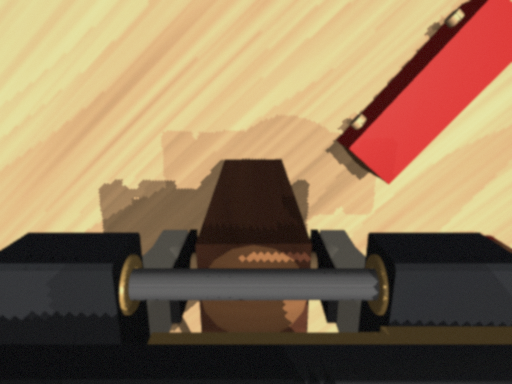

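View pics/w7sc.png

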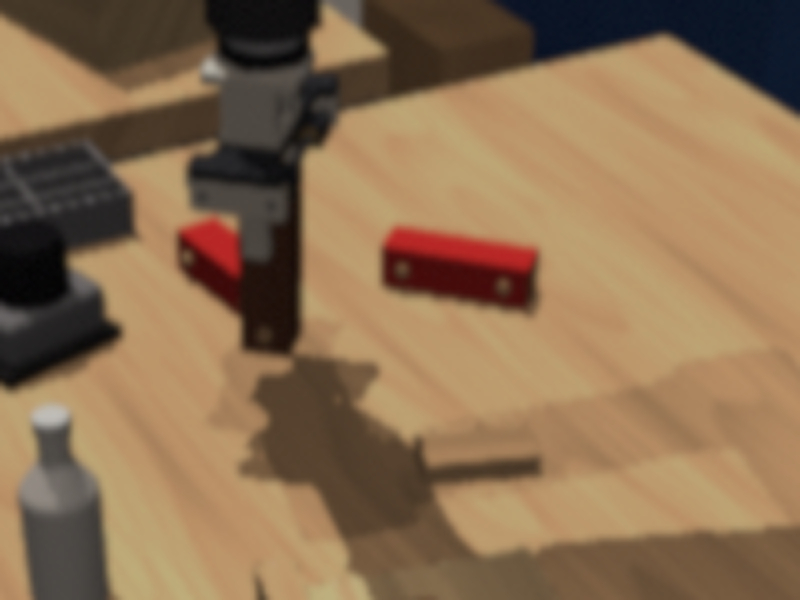

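Emit:
{"op": "step_arm", "data": {
  "commands": "0 0 -5 0 0 -0.03; 0 0 -10 0 0 -0.07; 0 0 -13 0 0 -0.1; 0 0 -14 0 0 -0.1; 0 0 -14 0 0 -0.1; 0 0 -12 0 0 -0.08; 0 0 -6 0 0 -0.038; 0 0 0 0 0 0"
}}

```text
t: 17.12
eef_pos: [0.5103, -0.3019, 0.2472]
ee_rot: [3.142, -0.001, -0.219]
force: [0.5, 0.7, -5.7]
width: 0.0557
```

Emit:
{"op": "step_arm", "data": {
  "commands": "0 -5 0 0 0 0; 1 -12 0 0 0 0; 1 -20 0 0 0 0; 1 -27 0 0 0 0; 1 -30 0 0 0 0; 1 -30 0 0 0 0; 1 -30 0 0 0 0; 1 -30 0 0 0 0"
}}

```text
t: 18.12
eef_pos: [0.5573, -0.1214, 0.2466]
ee_rot: [-3.141, -0.0, -0.219]
force: [0.4, -0.0, -6.4]
width: 0.0559
```

Emit:
{"op": "step_arm", "data": {
  "commands": "1 -30 0 0 0 0; 1 -30 0 0 0 0; 1 -30 0 0 0 0; 1 -30 0 0 0 0; 1 -30 0 0 0 0; 1 -27 0 0 0 0; 1 -20 0 0 0 0; 0 -12 0 0 0 0"
}}

```text
t: 19.12
eef_pos: [0.6094, 0.0802, 0.2464]
ee_rot: [3.141, 0.0, -0.219]
force: [-1.0, -0.2, -5.8]
width: 0.0563
```

Emit:
{"op": "step_arm", "data": {
  "commands": "0 -5 0 0 0 0; 0 0 0 0 0 0; 0 0 0 0 0 0; 0 0 0 0 0 0; 0 0 0 0 0 0"
}}

```text
t: 19.75
eef_pos: [0.6105, 0.0831, 0.2467]
ee_rot: [-3.142, -0.0, -0.22]
force: [-0.3, 0.3, -5.5]
width: 0.0557
```

```bash
python3 - <<'E'
from h import *
import pickle
st=get_state(); p=grab_frame('wrist'); save('w8w',p['frame']); pickle.dump((p,st),open('w8.pkl','wb'))
print(st['t'],st['eef_pos'],st['ee_rot'],st['width'],st['force'],st['moment'])
# predicted pixels for vertical bar: tool coords
g=np.array([0,0,.006]); Rt=R.from_euler('xyz',st['ee_rot']).as_matrix()
for ang in (-10,-5,0,5,10):
    a=np.radians(ang); Ry=R.from_euler('y',a).as_matrix()
    print(ang,[w2pix(p,Rt@(g+Ry@np.array([.022,s*.022,z]))+st['eef_pos'],st).round().tolist() for z in(-.0215,.1215) for s in(-1,1)])
# where block centre projects
print('block corners pred')
q=grab_frame('scene'); save('w8s',q['frame'])
E
```

```text
19.75 [0.61051837 0.08312729 0.24666005] [-3.14154687e+00 -1.19789758e-04 -2.20326914e-01] 0.05568698000890194 [-0.25838347  0.30394193 -5.46415053] [-0.0281352   0.01185466  0.05048658]
-10 [[193.0, 226.0], [309.0, 226.0], [225.0, 187.0], [280.0, 187.0]]
-5 [[192.0, 232.0], [309.0, 232.0], [224.0, 174.0], [280.0, 174.0]]
0 [[192.0, 239.0], [310.0, 239.0], [224.0, 161.0], [281.0, 161.0]]
5 [[191.0, 246.0], [311.0, 246.0], [223.0, 148.0], [281.0, 148.0]]
10 [[191.0, 253.0], [311.0, 253.0], [222.0, 135.0], [282.0, 135.0]]
block corners pred
```

View pics/w8w.png

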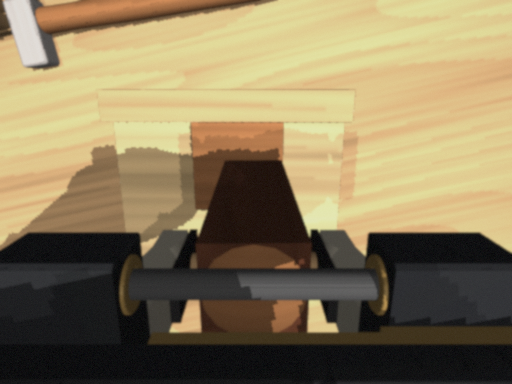

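View pics/w8s.png

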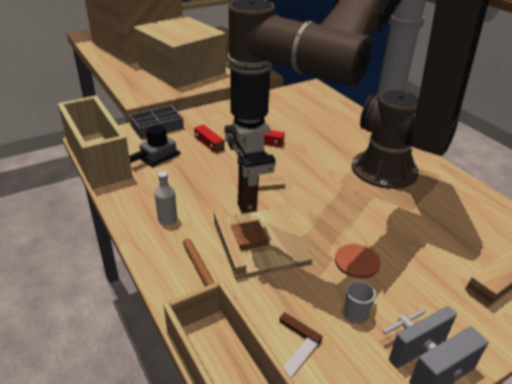

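```bash
python3 - <<'E'
from h import *
import pickle; p,st=pickle.load(open('w8.pkl','rb'))
Rt=R.from_euler('xyz',st['ee_rot']).as_matrix()
a=p['frame'][110:200,180:350]; save('w8c',cv2.resize(a,None,fx=4,fy=4,interpolation=cv2.INTER_CUBIC))
for u in [(191,123),(284,123)]:
    w=pix2w(p,u,.042,st); print(w.round(4),'tool mm',(Rt.T@(w-st['eef_pos'])*1000).round(1))
c=np.array([.6137,.098,.042]); print('est centre tool',(Rt.T@(c-st['eef_pos'])*1000).round(1))
E
```

```text
[0.6657 0.1316 0.042 ] tool mm [ 43.2 -59.4 204.7]
[0.646  0.0439 0.042 ] tool mm [ 43.2  30.5 204.7]
est centre tool [-2.000e-01 -1.520e+01  2.047e+02]
```

View pics/w8c.png

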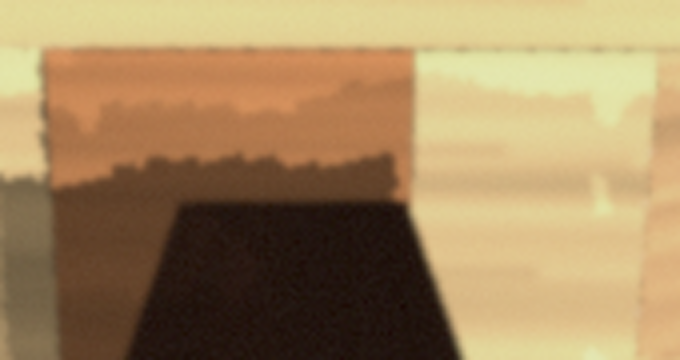

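Emit:
{"op": "step_arm", "data": {
  "commands": "0 -4 3 0 0 0; -1 -7 8 0 0 0; 0 -4 13 0 0 0; 0 0 14 0 0 0; 0 0 13 0 0 0; 0 0 10 0 0 0; 0 0 6 0 0 0; 0 0 2 0 0 0"
}}

```text
t: 20.85
eef_pos: [0.6128, 0.0983, 0.1773]
ee_rot: [3.141, 0.0, -0.22]
force: [-1.0, 0.2, -5.5]
width: 0.0554
```

Emit:
{"op": "step_arm", "data": {
  "commands": "0 0 0 0 0 0; 0 0 0 0 0 0; 0 0 1 0 0 0; 0 0 1 0 0 0; 0 0 0 0 0 0"
}}

```text
t: 21.48
eef_pos: [0.6128, 0.0984, 0.1755]
ee_rot: [3.142, 0.0, -0.22]
force: [0.1, 0.2, -6.1]
width: 0.0559
```

```bash
python3 - <<'E'
from h import *
F=[]
for i in range(3):
    st=get_state(); F.append(st['force']); p=grab_frame('wrist')
save('w9',p['frame']);print(st['t'],st['eef_pos'],np.mean(F,0),st['moment'])
E
```

```text
21.575 [0.61282158 0.09837096 0.17556805] [-0.00954516 -0.24924382 -5.8151871 ] [-0.03492794 -0.02998224 -0.02608394]
```

View pics/w9.png

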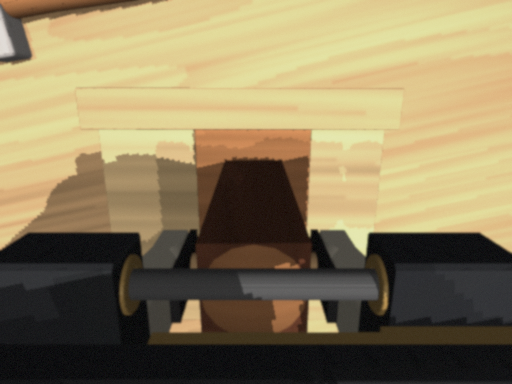

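Emit:
{"op": "step_arm", "data": {
  "commands": "0 0 1 0 0 0; 0 0 1 0 0 0; 0 0 0 0 0 0; 0 0 0 0 0 0"
}}

```text
t: 22.12
eef_pos: [0.6136, 0.0984, 0.1748]
ee_rot: [-3.141, -0.002, -0.219]
force: [-0.5, -0.9, 6.1]
width: 0.0557
```

Emit:
{"op": "step_arm", "data": {
  "commands": "0 0 1 0 0 0; 0 0 0 0 0 0; 0 0 0 0 0 0"
}}

```text
t: 22.5
eef_pos: [0.6142, 0.0984, 0.1748]
ee_rot: [-3.14, -0.004, -0.219]
force: [-0.5, -1.5, 8.8]
width: 0.056
```

Emit:
{"op": "step_arm", "data": {
  "commands": "0 0 -1 0 0 0; 0 0 -1 0 0 0; 0 0 0 0 0 0; 0 0 0 0 0 0"
}}

```text
t: 23.0
eef_pos: [0.6131, 0.0985, 0.1748]
ee_rot: [-3.141, -0.001, -0.22]
force: [0.6, 0.7, 4.1]
width: 0.0558
```

```bash
python3 - <<'E'
from h import *
F=[]
for i in range(3):
    st=get_state(); F.append(st['force']); p=grab_frame('wrist')
save('w10',p['frame']);print(st['t'],st['eef_pos'],np.mean(F,0),st['moment'])
E
```

```text
23.1 [0.61310514 0.09852174 0.17482895] [-0.07844173  0.32599337  4.33054991] [-0.04166161  0.03041388 -0.01687216]
```

View pics/w10.png

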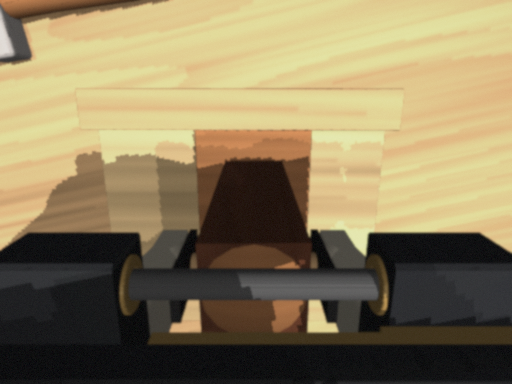

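Seated, upright and central. I'll ease off the last press, then release gently.

Emit:
{"op": "step_arm", "data": {
  "commands": "0 0 -0.6 0 0 0; 0 0 0 0 0 0; 0 0 0 0 0 0",
  "grip_force": 5
}}

```text
t: 23.52
eef_pos: [0.6127, 0.0985, 0.1749]
ee_rot: [-3.142, 0.0, -0.22]
force: [0.2, 0.6, 1.2]
width: 0.0565
```

Emit:
{"op": "step_arm", "data": {
  "commands": "0 0 0 0 0 0; 0 0 0 0 0 0; 0 0 0 0 0 0; 0 0 0 0 0 0; 0 0 0 0 0 0; 0 0 0 0 0 0; 0 0 0 0 0 0; 0 0 0 0 0 0",
  "jaw": 87
}}

```text
t: 24.52
eef_pos: [0.6128, 0.0984, 0.1752]
ee_rot: [3.142, -0.0, -0.22]
force: [-0.0, -0.1, 0.1]
width: 0.0873
```

```bash
python3 - <<'E'
from h import *
st=get_state(); p=grab_frame('wrist')
save('w11',p['frame']);print(st['t'],st['eef_pos'],st['force'],st['width'])
E
```

```text
24.525 [0.61282913 0.09839123 0.17515894] [-0.00445486 -0.07871519  0.1421901 ] 0.08728401549045009
```

View pics/w11.png

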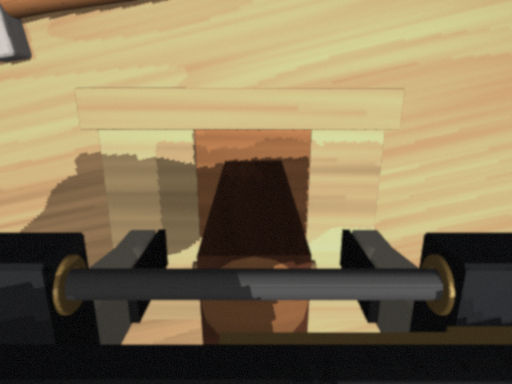

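Emit:
{"op": "step_arm", "data": {
  "commands": "0 0 0 0 0 0; 0 0 0 0 0 0; 0 0 0 0 0 0; 0 0 0 0 0 0"
}}

```text
t: 25.08
eef_pos: [0.6128, 0.0984, 0.1752]
ee_rot: [-3.142, -0.0, -0.22]
force: [0.5, -0.6, -0.0]
width: 0.0868
```

```bash
python3 - <<'E'
from h import *
for i in range(4):
    p=grab_frame('wrist')
    f=p['frame'][140:300,180:330]; save('w12_%d'%i,f); 
ims=[cv2.imread('pics/w12_%d.png'%i) for i in range(4)]; cv2.imwrite('pics/w12.png',np.hstack(ims))
q=grab_frame('scene'); cv2.imwrite('pics/s12.png',cv2.resize(cv2.cvtColor(q['frame'],cv2.COLOR_RGB2BGR)[140:290,170:370],None,fx=4,fy=4,interpolation=cv2.INTER_CUBIC))
print(get_state()['t'])
E
```

```text
25.325
```

View pics/w12.png

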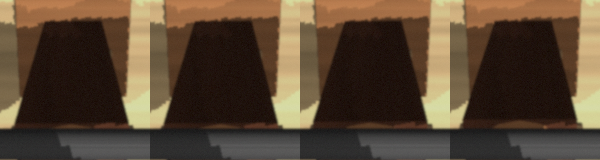

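View pics/s12.png

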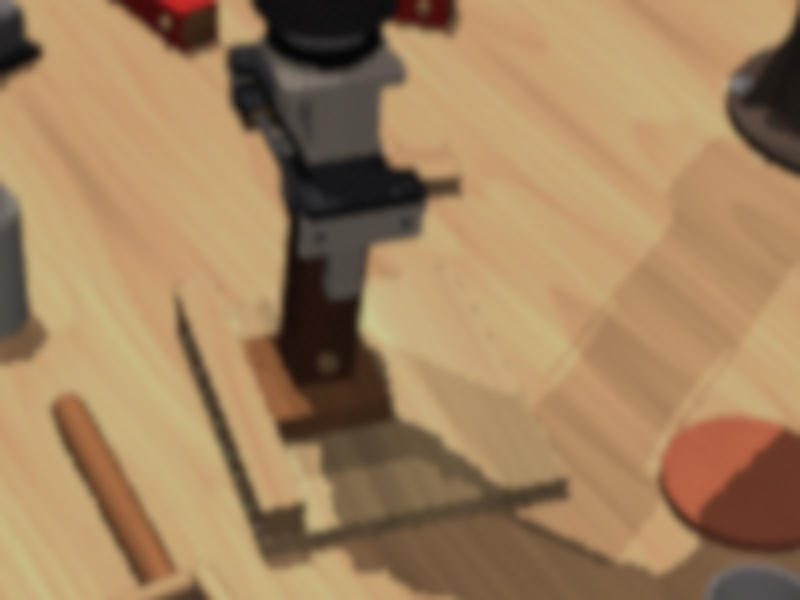

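```bash
python3 - <<'E'
from h import *
o=[]
for i in range(24):
    p=grab_frame('wrist'); g=cv2.cvtColor(p['frame'],cv2.COLOR_RGB2GRAY).astype(int)
    col=g[200:268,245:262].mean(1); o.append(200+int(np.argmax(np.diff(col)>6)))
print(o); save('w13',p['frame'])
E
```

```text
[257, 259, 260, 261, 261, 260, 258, 258, 258, 259, 260, 260, 260, 259, 258, 258, 259, 260, 260, 260, 260, 259, 259, 259]
```

View pics/w13.png

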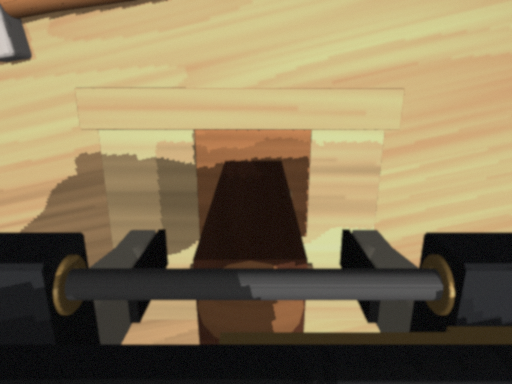

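Emit:
{"op": "step_arm", "data": {
  "commands": "0 0 -5 0 0 0; 0 0 -10 0 0 0; 0 0 -15 0 0 0; 0 0 -20 0 0 0; 0 0 -25 0 0 0; 0 0 -25 0 0 0; 0 0 -15 0 0 0; 0 0 0 0 0 0"
}}

```text
t: 27.52
eef_pos: [0.6133, 0.0986, 0.2917]
ee_rot: [-3.14, -0.002, -0.22]
force: [-0.2, -0.0, -0.4]
width: 0.0872
```

Emit:
{"op": "step_arm", "data": {
  "commands": "-10 0 0 0 0 0; -20 0 0 0 0 0; -30 0 0 0 0 0; -30 0 0 0 0 0; -20 0 0 0 0 0; -10 0 0 0 0 0; 0 0 0 0 0 0; 0 0 0 0 0 0"
}}

```text
t: 28.52
eef_pos: [0.4962, 0.1246, 0.29]
ee_rot: [3.141, -0.0, -0.22]
force: [0.4, -0.3, -0.1]
width: 0.0874
```

```bash
python3 - <<'E'
from h import *
import pickle
st=get_state(); p=grab_frame('wrist'); save('w14',p['frame']); pickle.dump((p,st),open('w14.pkl','wb'))
q=grab_frame('scene'); cv2.imwrite('pics/s14.png',cv2.resize(cv2.cvtColor(q['frame'],cv2.COLOR_RGB2BGR)[140:290,170:370],None,fx=4,fy=4,interpolation=cv2.INTER_CUBIC))
print(get_state()['t'],st['eef_pos'])
E
```

```text
28.625 [0.49624019 0.12462886 0.29003776]
```

View pics/w14.png

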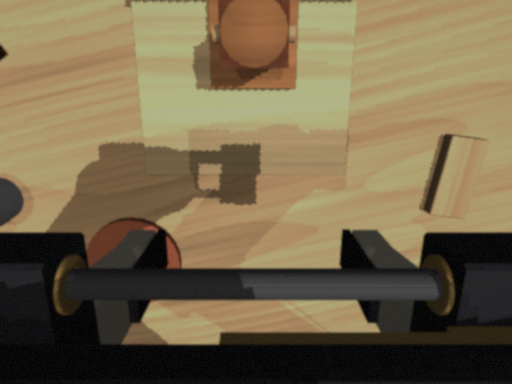

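View pics/s14.png

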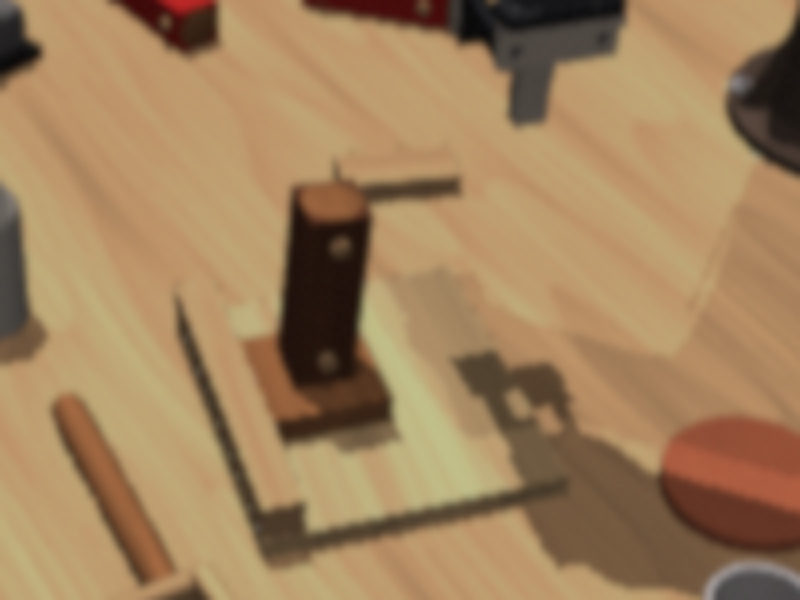

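```bash
python3 - <<'E'
from h import *
import pickle
from scipy.optimize import least_squares
q=grab_frame('scene'); t=grab_frame('top'); w,st=pickle.load(open('w14.pkl','rb'))
print('cam',cam(q)[1])
ex=np.array([.976,-.218,0]); ey=np.array([.218,.976,0])
C=lambda u,v:np.array([170+u/4-.375,140+v/4-.375])
lo,hi=C(327,362),C(341,246)
def pts(b,tx,ty):
    ax=np.array([0,0,1])+tx*ex+ty*ey; ax/=np.linalg.norm(ax); s=ey-ty*np.array([0,0,1])
    base=np.array([b[0],b[1],.042]); return base+ax*.025+s*.028, base+ax*.125+s*.028, base+ax*.125-s*.028, base+ax*.125
def res(x,full=False):
    a,b,c,m=pts(x[:2],x[2],x[3])
    r=np.r_[w2pix(q,a)-lo,w2pix(q,b)-hi,w2pix(w,b,st)-[213,33],w2pix(w,c,st)-[292,34]]
    return r
s=least_squares(res,[.613,.098,0,0]); print(s.x, np.degrees(s.x[2:]),s.fun.round(1))
print('vertical resid',res([.613,.098,0,0]).round(1))
cv2.imwrite('pics/t14.png',cv2.resize(cv2.cvtColor(t['frame'],cv2.COLOR_RGB2BGR)[110:260,130:330],None,fx=4,fy=4,interpolation=cv2.INTER_CUBIC))
save('top14',t['frame'])
E
```

```text
cam [1.13581043 0.98125259 0.9541772 ]
[ 0.61530876  0.09675894 -0.08631717  0.00535772] [-4.94560946  0.30697466] [ 0.3  1.3  0.8  1.8 -1.1  0.6  1.7 -0.6]
vertical resid [  0.5   1.4  -2.2   2.1  -1.7 -12.8   2.  -13.9]
```

View pics/top14.png

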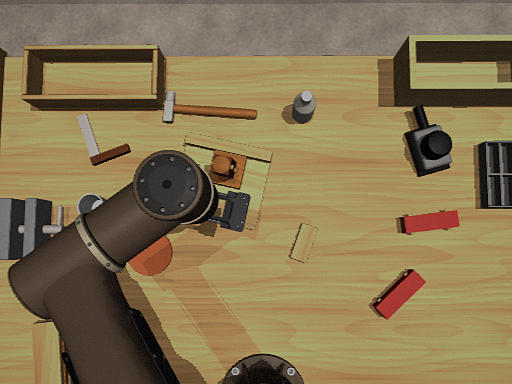

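View pics/t14.png

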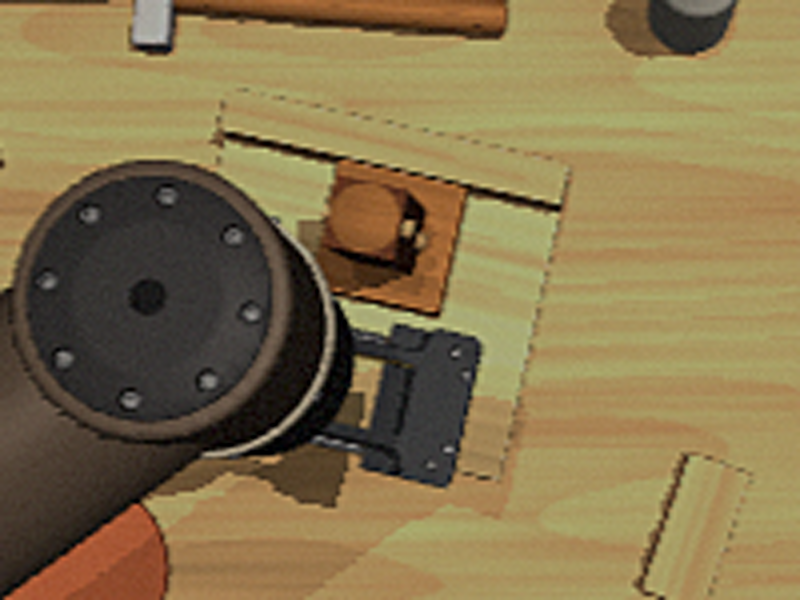

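```bash
python3 - <<'E'
from h import *
import pickle
w0,_=pickle.load(open('w14.pkl','rb')); 
for i in range(14): p=grab_frame('wrist')
st=get_state(); print(st['t']); 
a=cv2.cvtColor(w0['frame'],cv2.COLOR_RGB2GRAY).astype(np.float32)[0:70,205:305];b=cv2.cvtColor(p['frame'],cv2.COLOR_RGB2GRAY).astype(np.float32)[0:70,205:305]
print(cv2.phaseCorrelate(a,b,cv2.createHanningWindow((100,70),cv2.CV_32F)))
save('w15',p['frame'])
cv2.imwrite('pics/w15c.png',cv2.resize(cv2.cvtColor(p['frame'],cv2.COLOR_RGB2BGR)[0:120,170:330],None,fx=5,fy=5,interpolation=cv2.INTER_CUBIC))
E
```

```text
29.425
((-0.10343002644349752, -0.8945099928311251), 0.9874970716900295)
```

View pics/w15c.png

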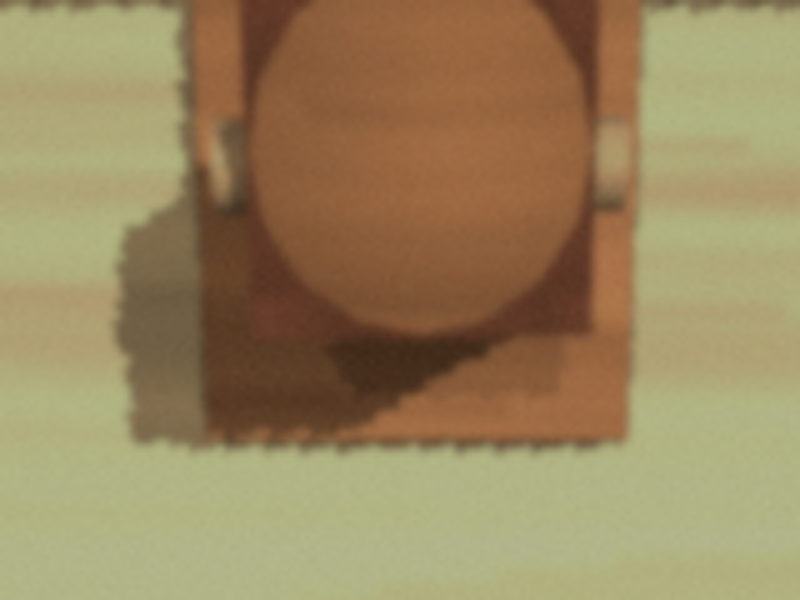

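Emit:
{"op": "step_arm", "data": {
  "commands": "0 0 0 0 0 0; 0 0 0 0 0 0; 0 0 0 0 0 0; 0 0 0 0 0 0; 0 0 0 0 0 0; 0 0 0 0 0 0; 0 0 0 0 0 0; 0 0 0 0 0 0"
}}

```text
t: 30.42
eef_pos: [0.4957, 0.1245, 0.2902]
ee_rot: [3.142, -0.0, -0.22]
force: [-1.3, -0.0, 0.1]
width: 0.0868
```

```bash
python3 - <<'E'
from h import *
import pickle
w0,_=pickle.load(open('w14.pkl','rb')); w1=cv2.cvtColor(cv2.imread('pics/w15.png'),cv2.COLOR_BGR2RGB)
p=grab_frame('wrist')
def pc(A,B,y0,y1,x0,x1):
    f=lambda i:cv2.cvtColor(i,cv2.COLOR_RGB2GRAY).astype(np.float32)[y0:y1,x0:x1]
    return cv2.phaseCorrelate(f(A),f(B),cv2.createHanningWindow((x1-x0,y1-y0),cv2.CV_32F))[0]
for r in [(0,62,212,300),(110,230,330,500)]: print(r,np.round(pc(w0['frame'],p['frame'],*r),2),np.round(pc(w1,p['frame'],*r),2))
F=[]
for i in range(6):
  q=grab_frame('wrist'); F.append(np.round(pc(p['frame'],q['frame'],0,62,212,300),2).tolist())
print(F,get_state()['t'])
E
```

```text
(0, 62, 212, 300) [-0.54 -0.41] [-0.55  0.02]
(110, 230, 330, 500) [-0.18 -0.37] [0.02 0.03]
[[0.07, -0.03], [0.43, 0.03], [0.5, 0.12], [0.3, -0.07], [0.51, -0.02], [0.49, 0.01]] 30.775
```

```bash
python3 - <<'E'
from h import *
t=grab_frame('top')
ex=np.array([.976,-.218,0]); ey=np.array([.218,.976,0])
f=cv2.cvtColor(t['frame'],cv2.COLOR_RGB2BGR)
s=8; cr=cv2.resize(f[145:195,200:260],None,fx=s,fy=s,interpolation=cv2.INTER_CUBIC)
for tx,c in [(0,(255,0,0)),(-.045,(0,255,255)),(-.086,(0,255,0))]:
    # COM fixed approx at block centre; base
    ax=np.array([tx*ex[0],tx*ex[1],1]); ax/=np.linalg.norm(ax); n=ex-ax*(ex@ax); n/=np.linalg.norm(n)
    B=np.array([.6137,.0975,.042])-ex*tx*.03
    P=np.array([B+ax*.1465+a*.022*n+b*.022*ey for a,b in[(1,1),(1,-1),(-1,-1),(-1,1)]])
    uv=np.array([((w2pix(t,x)-[200,145])+.5)*s for x in P]).astype(int); cv2.polylines(cr,[uv],True,c,1)
cv2.imwrite('pics/tilt.png',cr)
C=np.array([.6137,.098,.042]); 
E
```

```text
(no output)
```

View pics/tilt.png

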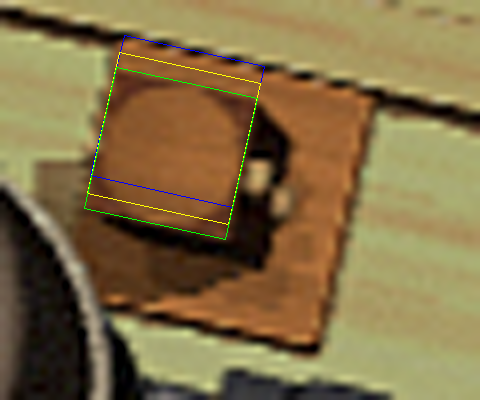

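```bash
python3 - <<'E'
from h import *
print(job_done()); print(get_state()['t'])
E
```

```text
the job is handed in; nothing more can be done
None
the job is handed in; nothing more can be done
```

The block is flush against the rail and the weight stands by itself, heavy end down, on the middle of it. It leans about 5° towards the robot. I handed the job in at about 31 s of the 72 s allowed.

- **Block:** I pushed it square to the rail with both fingertips until the force rose. The camera then put its centre at about (0.614, 0.098) m, parallel to the rail. The last top picture still shows its edge along the foot of the rail.
- **Heavy end:** Lifting the bar by the pin nearer the robot took about 2.2 N of its roughly 5.7 N weight. That marks the near end as the light one, since the heavy end would have needed about 4.7 N. I checked only that one pin. I then raised the bar by it so the heavy end hung down.
- **Weight:** I set it down on the block and let go. It rocked, settled and stayed up for about 4 s with the gripper clear; its contact with the block is within about 5 mm of the centre.
- **What disagreed:** I expected it to right itself fully, but it came to rest at that lean. The wrist, scene and top pictures all agree on it. I left it alone because it was steady and a second try could have knocked it over or shifted the block.
- **Other things on the bench:** I touched nothing else, and nothing looks moved in the last top picture. The arm hides the tin and part of the disc pack in that picture.

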